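Load the vial carrier and inspect a cap under the loupe

TASK

Set the red-capped and the blue-capped vial upright into the two empty wells of the carrier, one in each, seated fully down, lowering them in rather than dropping them. Then take the loupe off its rest by the handle and finish while holding it, level and still, with the lens centred over the red cap and its height matching the yellow pointer on the gauge post. The loupe must not bump the vials or the carrier, the pointer setting must stay as it is, and the bottle, jar, spanner and white-capped vial are to be left alone.

Things in the scene. Friction and masses are not known exactly. Their poses are not given: they have to be found in the camera images.
- carrier: fixed grey block, 56 (its x) by 160 (y) by 30 mm tall, origin under its centre, z up. Three round wells along y at -50, 0, +50 mm, 27 mm wide, 24 mm deep; the middle one is filled. A seated vial's cap top is 81 mm above the bench. Past the +y end, on a 10 mm thick foot to y +155, a gauge post 10 mm thick at x +10, y +135 mm, its top 160 mm above the bench, carries the yellow pointer
- well0 (a point): centre of the floor of the empty well at the carrier's -y end (where a seated vial's origin lies); axes as the carrier's
- well1 (a point): centre of the floor of the middle well, already holding the white-capped vial
- well2 (a point): centre of the floor of the empty well at the carrier's +y end, next to the gauge post
- pointer_tip (a point): free end of the yellow pointer's flag, 30 mm from the post's axis towards the wells, at mid-thickness (its collar: 26 mm wide, 6 mm thick). Its height, 115 to 145 mm above the bench, is where the middle of the lens belongs. Axes as the carrier's. Slides on the post with 4 N of friction; leave it as set
- vial_red: glass vial, 23 mm diameter, 75 mm tall (body to 58 mm, then a 21 mm wide neck and red cap on top), about 30 g, origin at the centre of its underside, z up its axis. Stands on the bench to the robot's right, nearer or farther than the blue one
- vial_red_cap (a point): centre of the top of the red cap, on the vial's axis, 75 mm above its underside
- vial_blue: glass vial, 23 mm diameter, 75 mm tall (body to 58 mm, then a 21 mm wide neck and blue cap on top), about 30 g, origin at the centre of its underside, z up its axis. Stands on the bench to the robot's right
- vial_white: glass vial, 23 mm diameter, 75 mm tall (body to 58 mm, then a 21 mm wide neck and white cap on top), about 30 g, origin at the centre of its underside, z up its axis. Stands in the middle well; stays there
- rest: fixed white loupe rest at the robot's left: a 5 mm base, 140 by 50 mm, and two notched posts, 30 mm wide, that carry the handle's underside 25 mm above the bench; 88 mm of handle is free between them, from -52 to +36 mm. Origin on the bench below the loupe's origin, x towards the lens
- loupe: loupe, about 90 g, lying level on the rest. Straight black handle 14 mm wide (y), 16 mm tall, flat-sided, along its x from -70 to +50 mm; at the +x end a round steel-rimmed lens, 64 mm outside diameter, 8 mm thick. Origin on the handle's underside between the rest's posts, the place to grip (centre of mass 8 mm towards the lens); z up
- lens (a point): middle of the loupe's lens: in the loupe's frame 80 mm along +x from its origin and 8 mm above the handle's underside (level with the handle's middle)
- solvent_bottle: amber solvent bottle, 70 mm wide, 150 mm tall, loose bystander beyond the carrier; origin under its centre
- cap_jar: white jar with blue lid, 64 mm wide, 55 mm tall, loose bystander beyond the carrier; origin under its centre
- spanner: small steel spanner, 120 mm long, lying flat near the robot's base, loose bystander

How it is judged:
By the outcome, as a careful person would: the job done as asked, in the order asked, and still so for the second after the job is handed in, while the arm keeps its last pose, push and grip.
It also fails if it takes over 67 s, if anything falls off the work surface, if the arm or the gripper's body presses on something with over 40 N, if the wrist force passes 120 N, or if a joint passes its speed limit or range.

ROBOT

A 6-joint arm with a two-finger parallel gripper is mounted at the origin on the work surface. World frame = base frame: x ahead of the robot, y to its left, z up, the work surface at z = 0. Lengths are in m, angles in rad, forces in N, time in s.
With the tool pointing down it reaches from about 0.4 to 0.825 m from the base axis. Payload 7 kg.
Tool frame: the origin (TCP) lies where the fingers leave the gripper's body, on its centre line; the fingertips stand 73 mm ahead of it and the grasp point (between the pads) lies 54 mm ahead of it (robot.tip_extent is the distance from the TCP to the fingertips, in m); z points along the fingers, y is the direction in which the jaws open and shut (so a half turn about z gives the same grasp; the last joint's range is limited). The gripper opens to 85 mm and grips with 20 to 120 N. Pads are 22 mm wide; open, the fingers measure 114 mm over their backs; the gripper's body (76 mm by 85 mm) begins 54 mm behind the grasp point. The pads swing forward as they close: fully open they stand 13 mm farther back than shut.
Start: joints at [1.495, 0.359, 0.012, 0, -1.224, -0.288], TCP at [0.24, 0.631, 0.304] pointing down, gripper open.
Joint ranges: [-3.07, 3.07], [-1.43, 2.12], [-1.02, 1.25], [-3.03, 1.67], [-3.05, -0], [-3.03, 3.03]. Speed limits (rad/s): [2.39, 2.39, 3.01, 3.14, 3.14, 3.14].

INTERFACE

Orientations are given as a 3x3 rotation matrix whose columns are the frame's x, y, z axes.
In Python, from plant import robot gives the robot as it stands.
- The arm moves only by the tool step_arm, never from a script. Its argument "commands" is a list of rows, each a list of 7 numbers: the closure, from 0 (fully open) to 1 (shut), then the shift along the tool's x, y, z in cm, then the turn, a rotation vector about the tool's x, y, z in rad. In form: [[jaw, x, y, z, rx, ry, rz], ...]. A call has 1 to 20 rows; each row is the pose to reach, as a shift and turn from the pose commanded when the call began, along the tool's axes at that moment; what a row does not reach only later rows make up. A row lasts 1/8 s, in which the tool goes at most 62.5 mm and 10.7 degrees, less where a joint would pass 70% of its speed; a pose out of reach is approached as far as the arm can. A call with a gripper value outside its range is refused whole. The fingers move at their own pace and stop on an object; "grip_force" is the grip in N (left out, the last holds). Time passes only in rows, so rows that repeat a pose let the fingers close. It gives the time, the measured TCP pose, the force and the opening at its end, in the units of the state.
- robot.observe(): the state, without advancing time (a new reading comes with each control period).
- robot.read_camera(name): name is "scene" or "side" or "wrist"; returns a dict with "color" (384x512x3 uint8, red, green, blue), "camera_matrix" (3x3 intrinsics, pixels), "k1" (the pictures are not rectified: a ray, as slopes to the right and down, at radius r is drawn at 1 + k1 r^2 times it, then the intrinsics apply), "R" (3x3) and "t" (3): a world point X has camera coordinates R X + t; the wrist camera has in their place "mount" (4x4, takes a point from camera to tool coordinates, whose origin is the TCP and whose axes are the flange's). Camera axes: x right, y down, z forward; pixel columns grow to the right and rows downward; lengths in m; the calibration is good to about 2 mm. A picture is of the moment at which its call begins: read the wrist's pose just before it. There is no depth.
- robot.sign_off(): hands the job in, once; it reports no verdict.
The state is a dict: "t": time; "qpos": joint angles; "joint_velocities": joint speeds; "joint_torque": joint torques, N m; "eef_pos": TCP position; "tool_rot": TCP orientation; "force": force on the tool from outside, world axes, zero at the start; "wrist_torque": the same for the moment, N m; "opening": opening from 0.0 (shut) to 1.0 (fully open).
Only numpy, scipy, OpenCV 4.12 (cv2) and the standard library are available. Lean on these libraries where they do the work, as an engineer would, in place of code of your own. Each camera call takes 0.05 s, during which the arm holds its last target. There are 200 camera calls.

## Working session

There is one attempt and no reset: what is moved stays moved. The work goes in short steps, Python scripts to look and compute and a tool call to move; the robot and the scene stay as the last step left them, time stands still between calls to the robot, and variables do not carry over. Pictures are saved under pics/ and viewed, about 8 in all and at most 12, crops included, and the job is handed in when it is done.

Besides the shell and the picture viewer there is one more tool, called in YAML: its name, and indented under it one key for each argument. step_arm: Moves the arm, as the interface text tells. Its arguments: {"type":"object","properties":{"commands":{"type":"array","items":{"type":"array","items":{"type":"number"}}},"grip_force":{"type":"number"}},"required":["commands"]}

```bash
ls; mkdir -p pics; cat > h.py <<'E'
import numpy as np, cv2
from plant import robot
def cam(name):
    s=robot.observe(); c=robot.read_camera(name)
    K=np.array(c["camera_matrix"]);k1=c["k1"]
    if "R" in c: R=np.array(c["R"]);t=np.array(c["t"])
    else:
        T=np.eye(4);T[:3,:3]=s["tool_rot"];T[:3,3]=s["eef_pos"]
        M=np.linalg.inv(T@np.array(c["mount"]));R=M[:3,:3];t=M[:3,3]
    return dict(img=np.array(c["color"]),K=K,k1=k1,R=R,t=t)
def ray(c,uv):
    d=np.array([[c["k1"],0,0,0]],float)
    p=cv2.undistortPoints(np.array([[uv]],float),c["K"],d)[0,0]
    v=c["R"].T@np.array([p[0],p[1],1]); return -c["R"].T@c["t"],v/np.linalg.norm(v)
def onz(c,uv,z):
    o,v=ray(c,uv); return o+v*(z-o[2])/v[2]
def proj(c,X):
    X=np.atleast_2d(np.array(X,float))
    return cv2.projectPoints(X.reshape(-1,1,3),cv2.Rodrigues(c["R"])[0],c["t"],c["K"],np.array([c["k1"],0,0,0],float))[0][:,0]
def tri(*prs):
    A=np.zeros((3,3));b=np.zeros(3);L=[]
    for c,uv in prs:
        o,v=ray(c,uv);P=np.eye(3)-np.outer(v,v);A+=P;b+=P@o;L.append((o,P))
    x=np.linalg.solve(A,b); return x,max(np.linalg.norm(P@(x-o)) for o,P in L)
def save(c,n,f=1.5): cv2.imwrite("pics/"+n,cv2.resize(c["img"][:,:,::-1],None,fx=f,fy=f))
E
python3 - <<'E'
from h import *
a=cam("scene");b=cam("side");w=cam("wrist")
for c,n in((a,"scene"),(b,"side"),(w,"wrist")):
    print(n,c["K"][0,0],c["k1"],-c["R"].T@c["t"],c["R"][2])
f=lambda c:cv2.resize(c["img"],(800,600))
save(a,"a.png");save(b,"b.png")
save(w,"w.png",1)
print(robot.observe())
E
```

```text
pics
scene 355.5455348444745 0.01930022119666638 [1.16634989 0.08706835 0.96909124] [-0.55749547 -0.09894438 -0.82426258]
side 486.09178410623286 0.0573361503454325 [-0.03500017 -0.66489327  0.75779962] [ 0.55148144  0.58264209 -0.59698947]
wrist 265.8960764555518 0.007876233039724657 [0.31430712 0.60264096 0.37257701] [-0.29152396  0.10819819 -0.95042461]
{'t': 0.15, 'qpos': array([ 1.49511459e+00,  3.59223116e-01,  1.12819295e-02, -2.31315000e-04,
       -1.22411251e+00, -2.88092404e-01]), 'joint_velocities': array([-0.00034902, -0.00184159,  0.00236665,  0.00189366,  0.00133869,
       -0.0006767 ]), 'joint_torque': array([-1.73921522e-03, -5.83874524e+01,  2.93651909e+01,  6.94038481e+00,
       -4.29232197e-03,  2.33876833e-06]), 'eef_pos': array([0.24009882, 0.63056828, 0.30318805]), 'tool_rot': array([[ 9.34532635e-01, -3.55877306e-01, -3.11998632e-04],
       [-3.55877412e-01, -9.34531828e-01, -1.23731394e-03],
       [ 1.48759301e-04,  1.26734352e-03, -9.99999186e-01]]), 'force': array([ 0.52563268, -0.12488787,  0.158946  ]), 'wrist_torque': array([-0.05061869,  0.01766751, -0.03087691]), 'opening': 0.9974615336022716}
```

View pics/a.png

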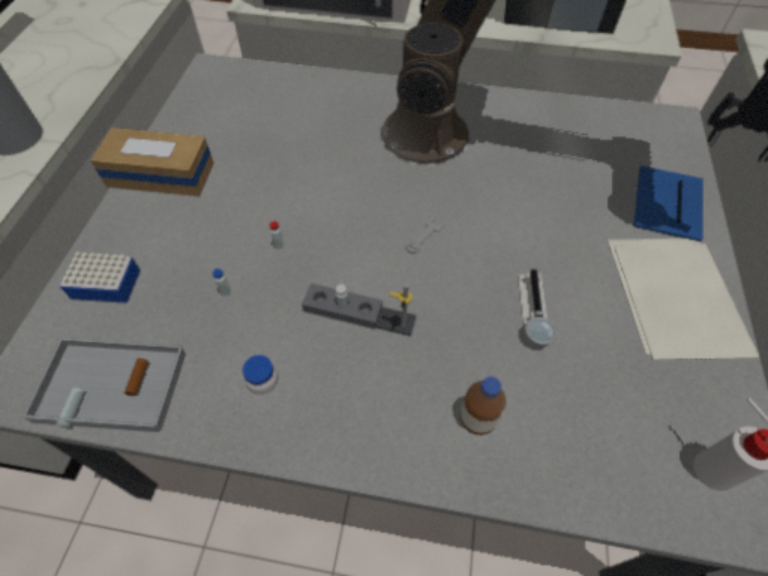

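View pics/b.png

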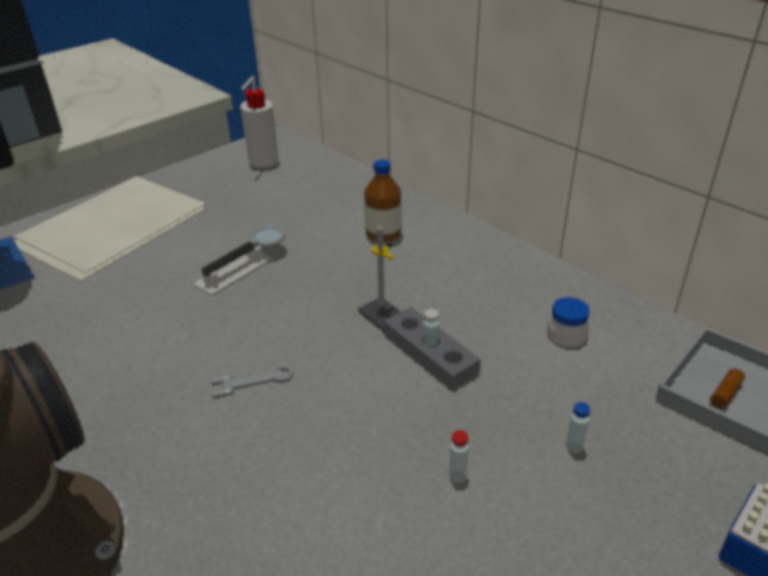

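The scene view shows red cap ≈(183,150), blue cap ≈(145,182), white cap ≈(227,193), pointer ≈(268,198) and lens ≈(360,221) in raw pixels. The side view shows the same: red (306,292), blue (387,272), white (288,210), pointer (255,168) and lens (179,159).

```bash
cat >> h.py <<'E'
def mask(c,kind):
    h=cv2.cvtColor(c["img"],cv2.COLOR_RGB2HSV);H,S,V=[h[:,:,i].astype(int) for i in range(3)]
    m={"red":((H<8)|(H>172))&(S>150)&(V>80),"blue":(abs(H-112)<12)&(S>150)&(V>70),
       "yellow":(abs(H-26)<7)&(S>140)&(V>110),"white":(S<45)&(V>165),"black":(V<40)}[kind]
    return m.astype(np.uint8)
def blobs(c,kind,amin=8):
    n,l,s,ce=cv2.connectedComponentsWithStats(mask(c,kind))
    return [(ce[i].round(1).tolist(),s[i].tolist()) for i in range(1,n) if s[i][4]>=amin]
E
python3 - <<'E'
from h import *
a=cam("scene");b=cam("side")
for k in("red","blue","yellow","white","black"):
  for c,n in((a,"scene"),(b,"side")): print(k,n,[x for x in blobs(c,k) if x[1][4]<900])
for n,p,q in(("red",(183,150),(306,292)),("blue",(145,182),(387,272)),("white",(227,193),(288,210)),("yel",(268,198),(255,168)),("lens",(360,221),(179,159))):print(n,tri((a,p),(b,q)))
E
```

```text
red scene [([182.2, 149.8], [180, 148, 5, 5, 19]), ([507.3, 293.3], [502, 286, 10, 17, 118])]
red side [([169.5, 61.7], [164, 59, 12, 6, 53]), ([306.2, 291.4], [302, 287, 10, 10, 73])]
blue scene [([426.1, 149.2], [423, 148, 7, 4, 15]), ([70.4, 192.7], [42, 174, 51, 27, 375]), ([144.8, 181.9], [142, 180, 6, 5, 23]), ([171.5, 246.0], [162, 237, 20, 19, 277])]
blue side [([254.1, 110.5], [250, 107, 10, 8, 68]), ([7.6, 166.5], [0, 159, 16, 16, 110]), ([380.2, 207.1], [369, 199, 23, 18, 336]), ([387.5, 272.7], [383, 269, 10, 9, 72]), ([498.5, 363.0], [485, 355, 27, 17, 88])]
yellow scene [([267.8, 197.8], [261, 195, 13, 7, 35])]
yellow side [([250.1, 166.0], [248, 163, 5, 6, 19]), ([257.2, 167.7], [255, 164, 7, 8, 32])]
white scene [([107.0, 0.4], [102, 0, 11, 2, 19]), ([156.2, 2.0], [153, 0, 7, 6, 19]), ([275.3, 7.1], [271, 0, 8, 15, 76]), ([168.6, 6.0], [162, 3, 16, 6, 40]), ([144.4, 9.1], [142, 7, 5, 5, 14]), ([191.2, 9.4], [182, 9, 18, 2, 25]), ([335.0, 20.1], [319, 13, 35, 13, 280]), ([384.5, 24.6], [375, 21, 24, 9, 116]), ([505.4, 24.7], [498, 21, 14, 10, 94]), ([46.3, 42.6], [18, 
[... 1566 characters left out ...]
, 11, 8, 40]), ([438.3, 378.2], [400, 369, 80, 15, 714])]
black side [([9.6, 22.6], [0, 0, 25, 45, 852]), ([22.3, 63.8], [0, 43, 40, 48, 813]), ([2.7, 99.9], [0, 82, 9, 30, 160]), ([153.0, 171.5], [136, 163, 32, 20, 91]), ([18.6, 234.6], [12, 230, 14, 10, 61])]
red (array([ 0.44489861, -0.28099205,  0.06882488]), np.float64(0.0008204845729855834))
blue (array([ 0.59230119, -0.3576557 ,  0.07047679]), np.float64(0.00021502303901318047))
white (array([ 0.59078322, -0.0984642 ,  0.07509375]), np.float64(0.0008329745970506561))
yel (array([0.61287474, 0.02953771, 0.11605793]), np.float64(0.0004316764327295348))
lens (array([0.5867685 , 0.31005185, 0.02491171]), np.float64(0.0011467621565272913))
```

View pics/w.png

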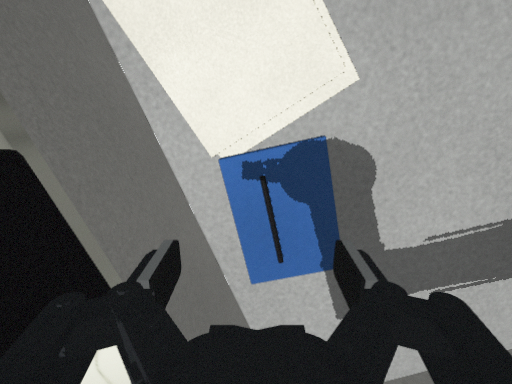

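The wrist picture shows the fingers at the lower corners ((160,270) and (350,270)), with image-up along tool +x. Next I fly over the carrier.

```bash
cat >> h.py <<'E'
from scipy.spatial.transform import Rotation as Ro
def Rdown(yaw): 
    c,s=np.cos(yaw),np.sin(yaw); return np.array([[c,s,0],[s,-c,0],[0,0,-1.]])
def row(p,yawdeg,s=None,cmd=None):
    s=s or robot.observe(); R=np.array(s["tool_rot"]);P=np.array(s["eef_pos"])
    print(p,yawdeg,"->",(R.T@(np.array(p)-P)*100).round(2).tolist(),Ro.from_matrix(R.T@Rdown(np.radians(yawdeg))).as_rotvec().round(4).tolist())
E
python3 - <<'E'
from h import *
row((.5,.2,.36),-55);row((.58,-.12,.34),-90)
E
```

```text
(0.5, 0.2, 0.36) -55 -> [39.61, 31.01, -5.63] [0.0007, -0.0003, 0.5961]
(0.58, -0.12, 0.34) -90 -> [58.47, 58.06, -3.6] [0.0006, -0.0006, 1.207]
```

step_arm:
  commands:
    - [0,39.6,31,-5.6,0,0,0.6]
    - [0,39.6,31,-5.6,0,0,0.6]
    - [0,39.6,31,-5.6,0,0,0.6]
    - [0,39.6,31,-5.6,0,0,0.6]
    - [0,39.6,31,-5.6,0,0,0.6]
    - [0,39.6,31,-5.6,0,0,0.6]
    - [0,39.6,31,-5.6,0,0,0.6]
    - [0,58.5,58.1,-3.6,0,0,1.207]
    - [0,58.5,58.1,-3.6,0,0,1.207]
    - [0,58.5,58.1,-3.6,0,0,1.207]
    - [0,58.5,58.1,-3.6,0,0,1.207]
    - [0,58.5,58.1,-3.6,0,0,1.207]
    - [0,58.5,58.1,-3.6,0,0,1.207]
    - [0,58.5,58.1,-3.6,0,0,1.207]
    - [0,58.5,58.1,-3.6,0,0,1.207]

```text
t: 2.12
eef_pos: [0.5802, -0.122, 0.3392]
tool_rot: [[-0.003, -1.0, -0.001], [-1.0, 0.003, -0.0], [0.0, 0.001, -1.0]]
force: [-0.4, 0.5, -0.2]
opening: 1.004
```

```bash
python3 - <<'E'
from h import *
s=robot.observe();print(s["t"],s["eef_pos"],s["joint_velocities"].round(3),s["qpos"].round(2))
w=cam("wrist");np.savez("w1.npz",**w);save(w,"w1.png")
for k in("red","blue","yellow","white"):print(k,blobs(w,k))
E
```

```text
2.125 [ 0.58017253 -0.12195844  0.33922046] [ 0.041 -0.022 -0.013 -0.006  0.001 -0.021] [ 0.12  0.2  -0.12 -0.   -1.25 -0.13]
red [([376.2, 26.8], [366, 16, 21, 22, 337])]
blue [([100.5, 89.3], [76, 66, 50, 47, 1842])]
yellow [([232.0, 288.8], [222, 274, 19, 28, 241])]
white [([366.3, 33.7], [362, 22, 15, 20, 77]), ([115.2, 34.4], [114, 31, 3, 7, 10]), ([145.5, 40.6], [144, 39, 4, 4, 8]), ([438.7, 56.5], [432, 51, 14, 12, 45]), ([93.7, 57.3], [88, 52, 12, 12, 52]), ([426.8, 53.9], [423, 52, 8, 4, 14]), ([140.1, 56.8], [139, 55, 3, 5, 9]), ([112.4, 57.8], [111, 56, 4, 5, 8]), ([128.6, 58.6], [126, 57, 7, 4, 11]), ([163.2, 59.6], [162, 58, 4, 4, 11]), ([211.4, 62.5], [210, 61, 4, 4, 11]), ([123.6, 63.3], [122, 62, 4, 3, 9]), ([465.5, 64.3], [463, 62, 6, 6, 22]), ([157.5, 71.1], [155, 69, 5, 5, 14]), ([201.8, 74.2], [200, 73, 5, 4, 11]), ([170.3, 78.1], [167, 74, 7, 9, 21]), ([144.3, 80.1], [142, 79, 5, 4, 10]), ([191.3, 80.2], [190, 78, 4, 6, 14]), ([157.9, 87.8], [155, 85, 6, 6, 15]), ([433.7, 90.1], [432, 87, 5, 7, 15]), ([149.2, 93.8], [146, 88, 9, 13, 48]), ([179.8, 90.6], [178, 89
[... 2166 characters left out ...]
74, 199, 4, 4, 8]), ([35.9, 209.8], [35, 207, 3, 6, 9]), ([129.6, 216.2], [128, 213, 4, 8, 20]), ([150.6, 220.2], [149, 217, 4, 8, 17]), ([178.6, 217.8], [177, 216, 4, 4, 9]), ([117.1, 221.9], [116, 221, 3, 3, 8]), ([163.1, 223.7], [159, 220, 11, 9, 30]), ([183.2, 223.4], [180, 222, 7, 4, 18]), ([359.8, 240.0], [355, 236, 16, 13, 36]), ([381.3, 251.7], [363, 241, 38, 22, 271]), ([186.6, 243.9], [185, 243, 4, 3, 8]), ([415.0, 247.1], [413, 245, 4, 4, 9]), ([139.7, 247.9], [138, 246, 4, 4, 12]), ([403.4, 263.5], [394, 255, 23, 19, 121]), ([102.5, 258.5], [101, 256, 3, 5, 8]), ([310.6, 267.7], [309, 266, 5, 5, 11]), ([330.6, 295.2], [329, 294, 4, 4, 11]), ([228.2, 317.1], [225, 315, 8, 5, 33])]
```

View pics/w1.png

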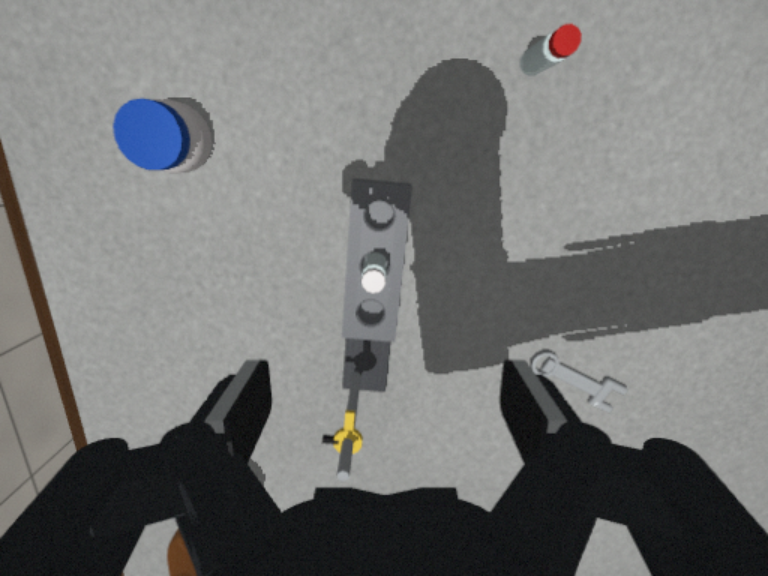

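The wrist view shows well0 at about (253,141), well2 at (247,208), the white cap at (249,186), the pointer collar at (232,290) and the red cap at (376,27), in raw pixels. I'll go lower over the carrier for a finer second view.

step_arm:
  commands:
    - [0,0,0,5,0,0,0]
    - [0,0,-0.5,10,0,0,0]
    - [0,0,-0.5,10,0,0,0]
    - [0,0,-0.5,10,0,0,0]

```text
t: 2.68
eef_pos: [0.5861, -0.1197, 0.242]
tool_rot: [[0.002, -1.0, 0.002], [-1.0, -0.002, -0.001], [0.001, -0.002, -1.0]]
force: [1.1, 0.3, 0.6]
opening: 0.999
```

```bash
python3 - <<'E'
from h import *
w1=dict(np.load("w1.npz"))
for n,p,z in(("w0",(253,141),.03),("w2",(247,208),.03),("white",(248.6,186),.081),("red",(376,26.8),.075)):print(n,onz(w1,p,z).round(4))
w=cam("wrist");np.savez("w2.npz",**w)
print(robot.observe()["eef_pos"])
for p in ((.59,-.15,.03),(.6,-.05,.03)):print(proj(w,p))
q=proj(w,(.595,-.10,.03))[0].astype(int);print(q)
x,y=max(q[0]-120,0),max(q[1]-110,0);im=w["img"][y:y+190,x:x+240,::-1];print(x,y)
cv2.imwrite("pics/w2.png",cv2.resize(im,None,fx=3,fy=3,interpolation=cv2.INTER_CUBIC))
E
```

```text
w0 [ 0.5844 -0.1507  0.03  ]
w2 [ 0.5943 -0.0489  0.03  ]
white [ 0.5898 -0.1     0.081 ]
red [ 0.448  -0.2804  0.075 ]
[ 0.58629568 -0.11980936  0.24254289]
[[252.95986693 151.91367385]]
[[244.69990882 236.24829863]]
[248 196]
128 86
```

View pics/w2.png

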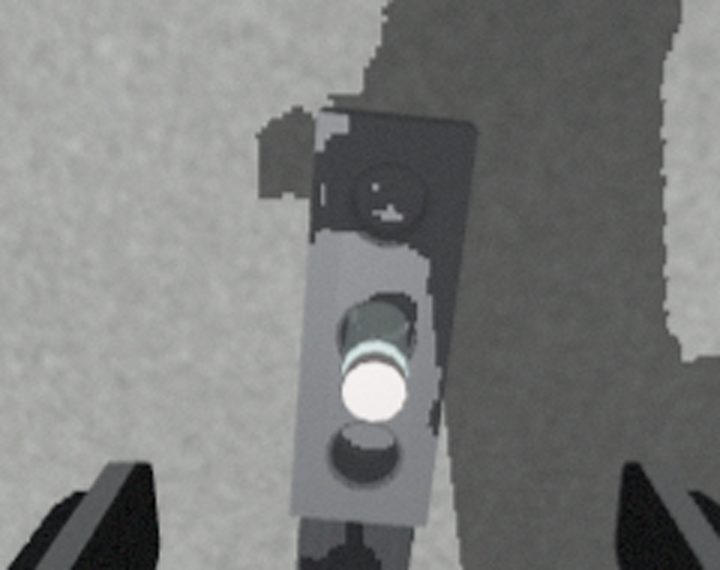

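The crop gives well0's rim centre at (391,200) and well2's at (365,454). The top-face corners are (320,108), (477,124), (291,515) and (427,526).

```bash
python3 - <<'E'
from h import *
w=dict(np.load("w2.npz"));w1=dict(np.load("w1.npz"))
r=lambda u,v:(128+(u+.5)/3-.5,86+(v+.5)/3-.5)
P={n:onz(w,r(*p),.03) for n,p in dict(w0=(391,201),w2=(365.5,454),TL=(320,108),TR=(477,124),BL=(291,515),BR=(427,526)).items()}
for n in P:print(n,P[n][:2].round(4))
print("len w",np.linalg.norm(P["w2"]-P["w0"]),"mid",(P["w0"]+P["w2"])[:2]/2,"corner mid",sum(P[k] for k in("TL","TR","BL","BR"))[:2]/4)
for a,b in(("TL","TR"),("BL","BR"),("TL","BL"),("TR","BR"),("w0","w2")):print(a,b,np.linalg.norm(P[a]-P[b]).round(4),np.degrees(np.arctan2(*(P[b]-P[a])[[0,1]])).round(2))
# heights, two views
print("w2 rim",tri((w1,(247,208)),(w,r(365.5,454))),"w0",tri((w1,(253,141)),(w,r(391,201))))
# white cap in 2nd view
b2=[x for x in blobs(w,"white",100)];print(b2)
print("white",tri((w1,(248.6,186.1)),(w,r(374,391))),onz(w,r(374,391),.081))
for c,n in((w,'w2'),(w1,'w1')):print(n,"yellow",blobs(c,"yellow"))
E
```

```text
w0 [ 0.5846 -0.1492]
w2 [ 0.5943 -0.049 ]
TL [ 0.6091 -0.1812]
TR [ 0.5551 -0.1759]
BL [ 0.6246 -0.0215]
BR [ 0.5696 -0.0165]
len w 0.10065082507068782 mid [ 0.58948962 -0.09911473] corner mid [ 0.58959258 -0.09875816]
TL TR 0.0542 -84.45
BL BR 0.0553 -84.83
TL BL 0.1605 5.57
TR BR 0.1601 5.19
w0 w2 0.1007 5.53
w2 rim (array([ 0.59432597, -0.04864431,  0.02928039]), np.float64(3.90843953370772e-05)) w0 (array([ 0.58438525, -0.1543123 ,  0.05809799]), np.float64(0.0003918557279789625))
[([73.8, 7.6], [65, 0, 16, 17, 114]), ([424.4, 6.6], [416, 0, 21, 13, 129]), ([143.1, 144.5], [15, 5, 241, 293, 25338]), ([47.5, 33.6], [35, 17, 23, 30, 319]), ([29.4, 30.3], [20, 19, 19, 20, 163]), ([502.2, 42.9], [487, 33, 25, 22, 134]), ([382.9, 76.6], [367, 40, 28, 71, 457]), ([257.9, 57.7], [248, 48, 23, 19, 160]), ([464.7, 120.9], [405, 57, 107, 110, 3185]), ([471.3, 68.9], [461, 60, 25, 21, 120]), ([415.9, 73.2], [406, 66, 22, 17, 139]), ([415.0, 93.5], [399, 79, 31, 31, 210]), ([353.7, 115.5], [349, 105, 11, 21, 105]), ([381.8, 162.4], [349, 108, 85, 98, 3590]), ([17.2, 118.5], [5, 111, 22, 15, 
[... 428 characters left out ...]
, 278.6], [170, 243, 54, 72, 1293]), ([504.5, 259.7], [495, 253, 17, 17, 139]), ([485.1, 260.7], [476, 254, 18, 15, 108]), ([9.7, 270.9], [0, 259, 22, 22, 141]), ([438.2, 275.1], [412, 263, 56, 28, 475]), ([494.6, 279.7], [484, 269, 23, 22, 201]), ([471.4, 284.3], [455, 271, 32, 27, 259]), ([413.0, 286.8], [395, 273, 38, 26, 377]), ([311.0, 311.5], [268, 292, 77, 48, 1478]), ([105.9, 354.2], [93, 347, 25, 15, 114]), ([406.8, 357.4], [395, 349, 24, 19, 128]), ([416.6, 375.9], [404, 370, 25, 13, 143])]
white (array([ 0.58960703, -0.10354373,  0.09309244]), np.float64(0.0001566742598279108)) [ 0.58998264 -0.09824127  0.081     ]
w2 yellow []
w1 yellow [([232.0, 288.8], [222, 274, 19, 28, 241])]
```

The carrier checks out: 100.7 mm between wells and a 54–55 × 160 mm top. Centre is (0.5895,−0.0990), turned −5.4°. Next I look closely at the red vial, at placing yaw.

```bash
python3 - <<'E'
from h import *
row((.447,-.279,.24),-95.4)
E
```

```text
(0.447, -0.279, 0.24) -95.4 -> [15.9, 13.95, 0.21] [-0.0035, -0.0002, 0.0956]
```

step_arm:
  commands:
    - [0,15.9,13.95,0,0,0,0.095]
    - [0,15.9,13.95,0,0,0,0.095]
    - [0,15.9,13.95,0,0,0,0.095]
    - [0,15.9,13.95,0,0,0,0.095]
    - [0,15.9,13.95,0,0,0,0.095]
    - [0,15.9,13.95,0,0,0,0.095]

```text
t: 3.48
eef_pos: [0.4466, -0.2792, 0.2415]
tool_rot: [[-0.095, -0.995, 0.003], [-0.996, 0.095, -0.001], [0.0, -0.003, -1.0]]
force: [-0.5, 0.9, -0.3]
opening: 0.996
```

```bash
python3 - <<'E'
from h import *
s=robot.observe();print(s["t"],s["eef_pos"],s["tool_rot"].round(4).tolist())
w=cam("wrist");np.savez("w3.npz",**w);save(w,"w3.png")
w1=dict(np.load("w1.npz"));w2=dict(np.load("w2.npz"));a=cam("scene");b=cam("side")
R=lambda c:[x[0] for x in blobs(c,"red",15) if x[1][4]>15]
print(R(w),R(w2),R(a),R(b),blobs(w,"blue",30))
r=blobs(w,"red",100)[0][0]
print(onz(w,r,.075),tri((w,r),(w1,(376.2,26.8))))
E
```

```text
3.475 [ 0.44660521 -0.27924767  0.24151114] [[-0.0948, -0.9955, 0.0029], [-0.9955, 0.0948, -0.0007], [0.0005, -0.0029, -1.0]]
[[257.1, 189.2]] [[435.8, 2.5]] [[507.3, 293.4]] [[169.8, 65.0], [306.2, 291.8]] [([82.9, 120.9], [69, 110, 29, 23, 537]), ([1.6, 262.6], [0, 251, 5, 23, 82])]
[ 0.44591986 -0.28250255  0.075     ] (array([ 0.44611942, -0.28127745,  0.07098002]), np.float64(9.654488124071094e-05))
```

View pics/w3.png

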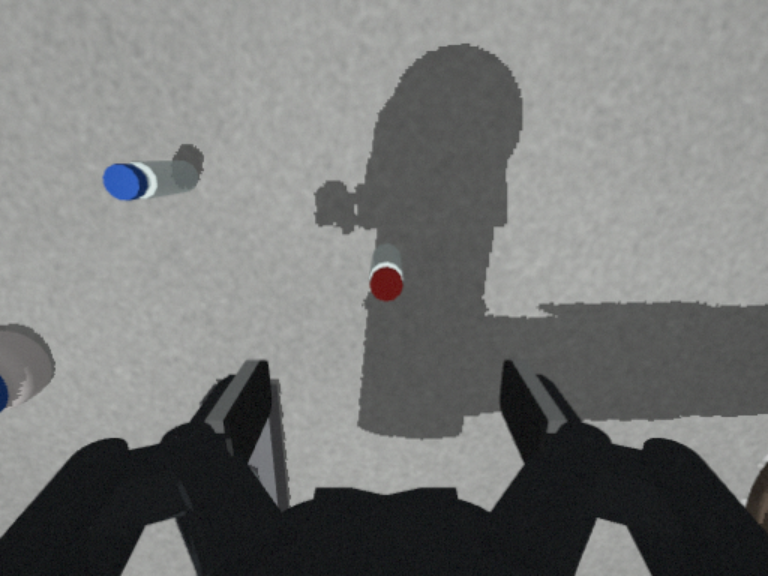

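The red cap is at (257,189) in raw pixels, giving (0.446,−0.282); its two-view height is 71 mm against a nominal 75. The blue vial is far to the left, clear of the fingers. I'll descend and grip.

step_arm:
  commands:
    - [0,0.28,0.03,5,0,0,0]
    - [0,0.28,0.03,9,0,0,0]
    - [0,0.28,0.03,12,0,0,0]
    - [0,0.28,0.03,13.7,0,0,0]
    - [0,0.28,0.03,13.7,0,0,0]
    - [0.5,0.28,0.03,13.7,0,0,0]
    - [1,0.28,0.03,13.7,0,0,0]
    - [1,0.28,0.03,13.7,0,0,0]
    - [1,0.28,0.03,13.7,0,0,0]
    - [1,0.28,0.03,13.7,0,0,0]
    - [1,0.28,0.03,13.7,0,0,0]
  grip_force: 25

```text
t: 5.0
eef_pos: [0.4454, -0.2822, 0.1035]
tool_rot: [[-0.095, -0.996, 0.001], [-0.996, 0.095, -0.0], [0.0, -0.001, -1.0]]
force: [0.1, 2.3, 5.0]
opening: 0.261
```

```bash
python3 - <<'E'
from h import *
s=robot.observe();print(s["t"],s["eef_pos"],s["tool_rot"].round(4).tolist(),s["opening"],s["force"])
w=cam("wrist");print(blobs(w,"red",50));r=blobs(w,"red",50)[0][0]
T=np.array(s["tool_rot"]);
for z in(.07,.075):print(z,onz(w,r,z),"tool",T.T@(onz(w,r,z)-s["eef_pos"]))
E
```

```text
5.0 [ 0.44543792 -0.28223185  0.10348421] [[-0.0947, -0.9955, 0.0008], [-0.9955, 0.0947, -0.0004], [0.0003, -0.0009, -1.0]] 0.26119586603560374 [0.12501372 2.28756927 4.99729794]
[([257.3, 286.7], [235, 262, 46, 50, 1771])]
0.07 [ 0.44491944 -0.2810406   0.07      ] tool [-0.00114637  0.0006579   0.03348332]
0.075 [ 0.44456382 -0.28492958  0.075     ] tool [0.00276024 0.00063937 0.02848445]
```

step_arm:
  commands:
    - [1,0,0,-5,0,0,0]
    - [1,0,0,-10,0,0,0]
    - [1,-5,-4,-10,0,0,0]
    - [1,-10,-8,-10,0,0,0]
    - [1,-14.6,-12.6,-10,0,0,0]
    - [1,-14.6,-12.6,-10,0,0,0]
    - [1,-14.6,-12.6,-7,0,0,0]
    - [1,-14.6,-12.6,-4.5,0,0,0]
    - [1,-14.6,-12.6,-4,0,0,0]
    - [1,-14.6,-12.6,-4,0,0,0]
    - [1,-14.6,-12.6,-4,0,0,0]

```text
t: 6.42
eef_pos: [0.5849, -0.1489, 0.1441]
tool_rot: [[-0.095, -0.995, 0.002], [-0.995, 0.095, -0.0], [-0.0, -0.002, -1.0]]
force: [-0.8, -0.3, 0.3]
opening: 0.261
```

```bash
python3 - <<'E'
from h import *
s=robot.observe();print(s["t"],s["eef_pos"],s["tool_rot"].round(4).tolist(),s["opening"],s["force"])
w=cam("wrist");b=cam("side");a=cam("scene");print(blobs(w,"red",50));
im=b["img"][130:280,190:370,::-1];im2=a["img"][140:240,160:300,::-1]
cv2.imwrite("pics/p4.png",np.hstack([cv2.resize(im,(480,400)),cv2.resize(im2,(320,400)[:1]+(400,) if 0 else (320,229)).copy() if 0 else cv2.resize(im,(1,400))]))
T=np.array(s["tool_rot"]);print("cap z exp",s["eef_pos"][2]-.1035+.075)
E
```

```text
6.425 [ 0.5848996 -0.1489159  0.144052 ] [[-0.0949, -0.9955, 0.0017], [-0.9955, 0.0949, -0.0001], [-0.0001, -0.0017, -1.0]] 0.26058248139110773 [-0.81440761 -0.34795699  0.25440339]
[([257.4, 286.6], [235, 262, 46, 49, 1764])]
cap z exp 0.1155520035317637
```

View pics/p4.png

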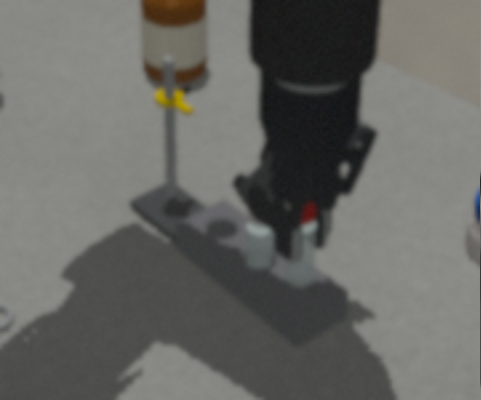

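The side crop shows the red vial upright over the end well. I'll lower it slowly and watch the force.

step_arm:
  commands:
    - [1,0,0,0.6,0,0,0]
    - [1,0,0,1.2,0,0,0]
    - [1,0,0,1.2,0,0,0]

```text
t: 6.95
eef_pos: [0.5839, -0.1487, 0.1301]
tool_rot: [[-0.095, -0.995, -0.001], [-0.995, 0.095, -0.0], [0.0, 0.001, -1.0]]
force: [-0.8, -1.5, 0.3]
opening: 0.256
```

step_arm:
  commands:
    - [1,0,0,0.6,0,0,0]
    - [1,0,0,1.2,0,0,0]
    - [1,0,0,1.8,0,0,0]
    - [1,0,0,1.8,0,0,0]

```text
t: 7.45
eef_pos: [0.584, -0.1487, 0.1122]
tool_rot: [[-0.095, -0.995, -0.001], [-0.995, 0.095, -0.0], [0.0, 0.001, -1.0]]
force: [-0.1, -0.4, 0.1]
opening: 0.257
```

step_arm:
  commands:
    - [1,0,0,0.15,0,0,0]
    - [1,0,0,0.28,0,0,0]
    - [1,0,0,0.28,0,0,0]
    - [1,0,0,0.28,0,0,0]

```text
t: 7.95
eef_pos: [0.5845, -0.1487, 0.1102]
tool_rot: [[-0.095, -0.995, 0.0], [-0.995, 0.095, -0.0], [-0.0, -0.0, -1.0]]
force: [-0.3, -0.3, -0.2]
opening: 0.256
```

step_arm:
  commands:
    - [1,0,0,0.1,0,0,0]
    - [1,0,0,0.15,0,0,0]
    - [1,0,0,0.15,0,0,0]

```text
t: 8.32
eef_pos: [0.5846, -0.1488, 0.1095]
tool_rot: [[-0.095, -0.996, 0.001], [-0.996, 0.095, -0.0], [0.0, -0.001, -1.0]]
force: [-1.9, 0.4, 6.6]
opening: 0.26
```

The vial touched the well floor at 0.1095, as predicted. I'll release, rise and go to look at the blue vial.

```bash
python3 - <<'E'
from h import *
w=dict(np.load("w3.npz"))
print(onz(w,(82.9,120.9),.073)); row((.592,-.356,.24),-95.4)
E
```

```text
[ 0.59034129 -0.35788239  0.073     ]
(0.592, -0.356, 0.24) -95.4 -> [20.56, -2.7, -13.04] [-0.0008, -0.0002, -0.0004]
```

step_arm:
  commands:
    - [0.5,0,0,-0.1,0,0,0]
    - [0,0,0,-0.1,0,0,0]
    - [0,0,0,-0.1,0,0,0]
    - [0,0,0,-0.1,0,0,0]
    - [0,0,0,-3,0,0,0]
    - [0,0,0,-7,0,0,0]
    - [0,0,0,-13,0,0,0]
    - [0,20.6,-2.6,-13,0,0,0]
    - [0,20.6,-2.6,-13,0,0,0]
    - [0,20.6,-2.6,-13,0,0,0]
    - [0,20.6,-2.6,-13,0,0,0]
    - [0,20.6,-2.6,-13,0,0,0]
    - [0,20.6,-2.6,-13,0,0,0]

```text
t: 9.95
eef_pos: [0.5907, -0.3554, 0.2384]
tool_rot: [[-0.095, -0.996, -0.0], [-0.996, 0.095, 0.0], [-0.0, 0.0, -1.0]]
force: [1.1, 0.1, 0.1]
opening: 1.0
```

```bash
python3 - <<'E'
from h import *
s=robot.observe();print(s["t"],s["eef_pos"],s["tool_rot"].round(4).tolist(),s["opening"])
w=cam("wrist");a=cam("scene");b=cam("side")
B=[x for x in blobs(w,"blue",30)];print(B,blobs(w,"red",20))
r=B[0][0];p=onz(w,r,.074);print(p,"tool",s["tool_rot"].T@(p-s["eef_pos"]))
w3=dict(np.load("w3.npz"));print(tri((w,r),(w3,(82.9,120.9))))
print("red",blobs(a,"red"),blobs(b,"red"))
E
```

```text
9.95 [ 0.59071372 -0.35543694  0.23844438] [[-0.0945, -0.9955, -0.0003], [-0.9955, 0.0945, 0.0003], [-0.0003, 0.0003, -1.0]] 1.0002411059238616
[([254.5, 189.6], [244, 179, 22, 22, 361]), ([102.5, 291.6], [91, 285, 25, 14, 135])] []
[ 0.59187178 -0.35902088  0.074     ] tool [ 0.00350732 -0.0015467   0.16444283]
(array([ 0.59200406, -0.35787097,  0.07040179]), np.float64(1.0297794088741553e-05))
red [([211.1, 188.8], [209, 187, 5, 5, 21]), ([507.3, 294.8], [502, 286, 10, 20, 140])] [([169.8, 64.9], [164, 59, 12, 13, 122]), ([302.5, 221.0], [299, 218, 8, 7, 44])]
```

step_arm:
  commands:
    - [0,0.36,-0.15,5,0,0,0]
    - [0,0.36,-0.15,9,0,0,0]
    - [0,0.36,-0.15,12,0,0,0]
    - [0,0.36,-0.15,13.5,0,0,0]
    - [0,0.36,-0.15,13.5,0,0,0]
    - [0.5,0.36,-0.15,13.5,0,0,0]
    - [1,0.36,-0.15,13.5,0,0,0]
    - [1,0.36,-0.15,13.5,0,0,0]
    - [1,0.36,-0.15,13.5,0,0,0]
    - [1,0.36,-0.15,13.5,0,0,0]
    - [1,0.36,-0.15,13.5,0,0,0]

```text
t: 11.48
eef_pos: [0.5922, -0.3601, 0.1043]
tool_rot: [[-0.095, -0.996, 0.001], [-0.996, 0.095, -0.001], [0.0, -0.001, -1.0]]
force: [-1.0, 0.9, 5.5]
opening: 0.259
```

```bash
python3 - <<'E'
from h import *
w=cam("wrist");print(blobs(w,"blue",50))
for z in(.21,.1505,.13,.116,.1095):row((.5943,-.0492,z),-95.4)
E
```

```text
[([257.1, 287.4], [235, 264, 45, 48, 1739])]
(0.5943, -0.0492, 0.21) -95.4 -> [-30.97, 2.72, -10.58] [-0.0009, -0.0004, -0.0005]
(0.5943, -0.0492, 0.1505) -95.4 -> [-30.97, 2.73, -4.63] [-0.0009, -0.0004, -0.0005]
(0.5943, -0.0492, 0.13) -95.4 -> [-30.97, 2.73, -2.58] [-0.0009, -0.0004, -0.0005]
(0.5943, -0.0492, 0.116) -95.4 -> [-30.98, 2.73, -1.18] [-0.0009, -0.0004, -0.0005]
(0.5943, -0.0492, 0.1095) -95.4 -> [-30.98, 2.73, -0.53] [-0.0009, -0.0004, -0.0005]
```

step_arm:
  commands:
    - [1,0,0,-6,0,0,0]
    - [1,0,0,-12,0,0,0]
    - [1,0,0,-12,0,0,0]
    - [1,-5,0.45,-12,0,0,0]
    - [1,-10,0.9,-12,0,0,0]
    - [1,-15,1.35,-12,0,0,0]
    - [1,-20,1.8,-12,0,0,0]
    - [1,-25,2.25,-12,0,0,0]
    - [1,-29,2.6,-12,0,0,0]
    - [1,-31,2.73,-12,0,0,0]
    - [1,-31,2.73,-12,0,0,0]
    - [1,-31,2.73,-8,0,0,0]
    - [1,-31,2.73,-5,0,0,0]
    - [1,-31,2.73,-4.2,0,0,0]
    - [1,-31,2.73,-4.2,0,0,0]
    - [1,-31,2.73,-4.2,0,0,0]

```text
t: 13.52
eef_pos: [0.5949, -0.0491, 0.1469]
tool_rot: [[-0.095, -0.995, 0.002], [-0.995, 0.095, 0.0], [-0.0, -0.002, -1.0]]
force: [0.1, -0.0, 0.1]
opening: 0.261
```

```bash
python3 - <<'E'
from h import *
b=cam("side");a=cam("scene")
cv2.imwrite("pics/p5.png",np.hstack([cv2.resize(b["img"][130:270,190:330,::-1],(400,400)),cv2.resize(a["img"][150:240,190:280,::-1],(400,400))]))
E
```

```text
(no output)
```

View pics/p5.png

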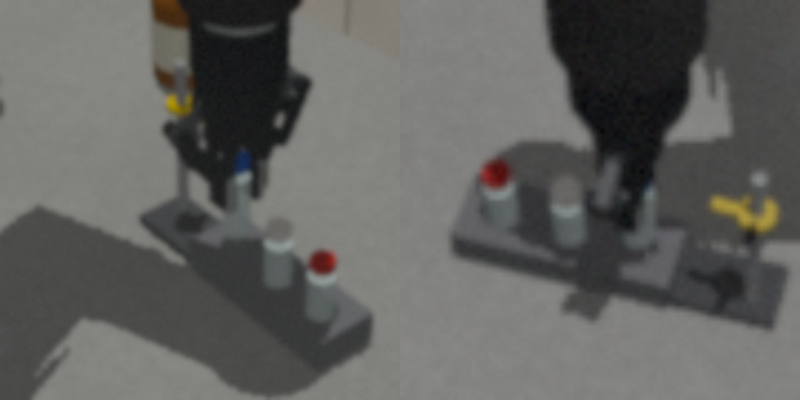

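Red stands at the same height as white, and blue is upright over well2 and clear of the flag. I'll lower it.

step_arm:
  commands:
    - [1,0,0,0.6,0,0,0]
    - [1,0,0,1.2,0,0,0]
    - [1,0,0,1.2,0,0,0]

```text
t: 14.0
eef_pos: [0.5937, -0.0488, 0.1329]
tool_rot: [[-0.095, -0.995, -0.001], [-0.995, 0.095, -0.0], [0.0, 0.001, -1.0]]
force: [0.1, 0.2, 0.6]
opening: 0.258
```

step_arm:
  commands:
    - [1,0,0,0.6,0,0,0]
    - [1,0,0,1.2,0,0,0]
    - [1,0,0,1.9,0,0,0]
    - [1,0,0,2.2,0,0,0]
    - [1,0,0,2.2,0,0,0]

```text
t: 14.62
eef_pos: [0.594, -0.0488, 0.1112]
tool_rot: [[-0.095, -0.995, -0.001], [-0.995, 0.095, -0.0], [0.0, 0.001, -1.0]]
force: [0.4, 0.3, 0.3]
opening: 0.258
```

step_arm:
  commands:
    - [1,0,0,0.15,0,0,0]
    - [1,0,0,0.3,0,0,0]
    - [1,0,0,0.3,0,0,0]

```text
t: 15.0
eef_pos: [0.5945, -0.0488, 0.1103]
tool_rot: [[-0.094, -0.996, 0.001], [-0.996, 0.094, -0.0], [0.0, -0.001, -1.0]]
force: [-4.5, 0.6, 11.5]
opening: 0.257
```

step_arm:
  commands:
    - [0.5,0,0,-0.2,0,0,0]
    - [0,0,0,-0.2,0,0,0]
    - [0,0,0,-0.2,0,0,0]
    - [0,0,0,-0.2,0,0,0]
    - [0,0,0,-3,0,0,0]
    - [0,0,0,-7,0,0,0]
    - [0,0,0,-13,0,0,0]
    - [0,0,0,-18,0,0,0]
    - [0,0,0,-18,0,0,0]

```text
t: 16.12
eef_pos: [0.5959, -0.0487, 0.2935]
tool_rot: [[-0.094, -0.995, 0.008], [-0.996, 0.094, 0.001], [-0.002, -0.008, -1.0]]
force: [0.3, 0.5, -1.2]
opening: 1.0
```

```bash
python3 - <<'E'
from h import *
a=cam("scene");b=cam("side")
def ends(c,box):
    m=mask(c,"black");x,y,X,Y=box;q=np.zeros_like(m);q[y:Y,x:X]=m[y:Y,x:X]
    p=np.argwhere(q)[:,::-1].astype(float);ce=p.mean(0);d=np.linalg.svd(p-ce)[2][0];t=(p-ce)@d
    return ce,ce+d*t.min(),ce+d*t.max()
A=ends(a,(345,175,368,212));B=ends(b,(130,158,172,188));print(A,B)
for p in A:print("scene",onz(a,p,.041))
print("handle c",tri((a,A[0]),(b,B[0])))
s=robot.observe();print(s["t"],s["eef_pos"])
for k in("red","blue","yellow"):print(k,[x for x in blobs(a,k)if x[1][4]<60],[x for x in blobs(b,k)if x[1][4]<100])
E
```

```text
(array([356.45679012, 193.08641975]), array([355.01408899, 180.88014141]), array([357.96954542, 205.88540616])) (array([157.22222222, 169.77777778]), array([165.93135682, 164.87799009]), array([149.17248612, 174.30658571]))
scene [0.49612692 0.29520048 0.041     ]
scene [0.44908021 0.28986439 0.041     ]
scene [0.54314903 0.30051833 0.041     ]
handle c (array([0.50070637, 0.29129773, 0.04151583]), np.float64(0.004735627680595764))
16.225 [ 0.5939375  -0.0487034   0.28886682]
red [([210.8, 189.1], [209, 187, 5, 5, 15])] [([302.4, 221.5], [299, 219, 7, 6, 33])]
blue [([243.1, 195.9], [240, 194, 7, 5, 26])] [([272.1, 198.8], [269, 196, 7, 6, 33])]
yellow [([267.2, 197.5], [260, 195, 15, 7, 44])] [([250.4, 166.4], [248, 163, 6, 7, 22]), ([257.3, 167.6], [255, 164, 7, 8, 34])]
```

```bash
python3 - <<'E'
from h import *
w=cam("wrist");np.savez("w4.npz",**w);print(blobs(w,"yellow"))
row((.56,.1,.29),-45);row((.507,.299,.26),6.4)
E
```

```text
[([246.2, 262.8], [234, 244, 24, 35, 389])]
(0.56, 0.1, 0.29) -45 -> [-14.49, 4.76, -0.21] [0.0009, 0.0006, -0.8806]
(0.507, 0.299, 0.26) 6.4 -> [-33.79, 11.92, 2.8] [0.0007, 0.001, -1.7777]
```

step_arm:
  commands:
    - [0,-14.5,4.8,0,0,0,-0.88]
    - [0,-14.5,4.8,0,0,0,-0.88]
    - [0,-14.5,4.8,0,0,0,-0.88]
    - [0,-14.5,4.8,0,0,0,-0.88]
    - [0,-14.5,4.8,0,0,0,-0.88]
    - [0,-14.5,4.8,0,0,0,-0.88]
    - [0,-14.5,4.8,0,0,0,-0.88]

```text
t: 17.15
eef_pos: [0.5599, 0.0999, 0.2877]
tool_rot: [[0.705, -0.71, -0.001], [-0.71, -0.705, -0.001], [-0.0, 0.002, -1.0]]
force: [-0.2, 0.1, 0.6]
opening: 0.997
```

```bash
python3 - <<'E'
from h import *
w=cam("wrist");np.savez("w5.npz",**w);print(blobs(w,"yellow"))
row((.507,.299,.26),6.4)
E
```

```text
[([270.8, 93.3], [250, 70, 47, 44, 777])]
(0.507, 0.299, 0.26) 6.4 -> [-17.85, -10.28, 2.79] [0.0009, 0.0009, -0.9002]
```

step_arm:
  commands:
    - [0,-17.8,-10.3,2.8,0,0,-0.9]
    - [0,-17.8,-10.3,2.8,0,0,-0.9]
    - [0,-17.8,-10.3,2.8,0,0,-0.9]
    - [0,-17.8,-10.3,2.8,0,0,-0.9]
    - [0,-17.8,-10.3,2.8,0,0,-0.9]
    - [0,-17.8,-10.3,2.8,0,0,-0.9]
    - [0,-17.8,-10.3,2.8,0,0,-0.9]

```text
t: 18.08
eef_pos: [0.5073, 0.2985, 0.2606]
tool_rot: [[0.994, 0.109, -0.0], [0.109, -0.994, -0.0], [-0.0, 0.0, -1.0]]
force: [-0.1, 0.6, 0.5]
opening: 0.997
```

```bash
python3 - <<'E'
from h import *
w=cam("wrist");np.savez("w6.npz",**w)
s=robot.observe();print(s["t"],s["eef_pos"],s["qpos"].round(2))
c1=cv2.resize(w["img"][100:300,160:360,::-1],(400,400),interpolation=2)
w5=dict(np.load("w5.npz"));w4=dict(np.load("w4.npz"))
c2=cv2.resize(w5["img"][45:145,220:320,::-1],(400,400),interpolation=2)
cv2.imwrite("pics/p6.png",np.hstack([c1,c2]))
E
```

```text
18.125 [0.50729166 0.29842286 0.26065168] [ 0.86  0.25 -0.25 -0.   -1.08  0.82]
```

View pics/p6.png

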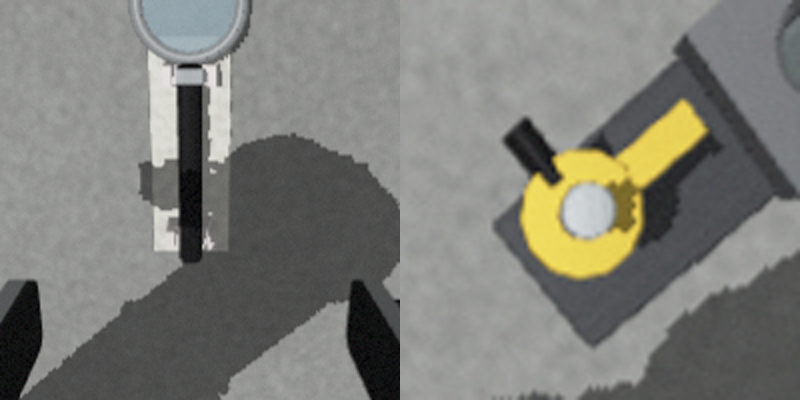

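The left crop shows the loupe handle's axis running from crop (189.5,80) to (191,255), with the lens rim at the top. The right crop shows the collar centre at about (582,213) and the flag's end edge from (684,98) to (708,130).

```bash
python3 - <<'E'
from h import *
W={i:dict(np.load(f"w{i}.npz")) for i in(1,4,5,6)}
w=W[6]
r=lambda u,v:(160+(u+.5)/2-.5,100+(v+.5)/2-.5)
f=onz(w,r(189.5,85),.041);e=onz(w,r(191,262),.041);e2=onz(w,r(191,250),.041)
d=(f-e2)[:2];yaw=np.degrees(np.arctan2(d[1],d[0]));print("front",f,"rear",e,"yaw",yaw)
u=d/np.linalg.norm(d);print("origin from rear",e[:2]+.07*u)
# glass
h=cv2.cvtColor(w["img"],cv2.COLOR_RGB2HSV).astype(int);m=((abs(h[:,:,0]-100)<14)&(h[:,:,1]>22)&(h[:,:,2]>90)).astype(np.uint8)
m=cv2.morphologyEx(m,cv2.MORPH_OPEN,np.ones((3,3),np.uint8));m[:40]=0;m[150:]=0
cs=max(cv2.findContours(m,0,1)[0],key=cv2.contourArea);el=cv2.fitEllipse(cs);print("glass ellipse",el,len(cs))
L=onz(w,el[0],.033);print("lens",L,"origin from lens",L[:2]-.08*u)
# pointer tip
k={}
for i in(1,4):
    m=mask(W[i],"yellow");ys,xs=np.nonzero(m);t=ys.min();sel=ys<t+5;k[i]=(xs[sel].mean(),t-.5);print(i,k[i],[(y,xs[ys==y].min(),xs[ys==y].max()) for y in range(t,t+5)])
k[5]=(220+(696+.5)/4-.5,45+(114+.5)/4-.5)
def tr(prs):
    A=np.zeros((3,3));b=np.zeros(3)
    for i,dz in prs:
        o,v=ray(W[i],k[i]);o=o-np.array([0,0,dz]);P=np.eye(3)-np.outer(v,v);A+=P;b+=P@o
    return np.linalg.solve(A,b)
print("tip 5,4",tr([(5,.003),(4,-.003)]),"5,1",tr([(5,.003),(1,-.003)]))
c=np.array([.5895,-.0990]);ex=np.array([.9955,-.0943]);ey=np.array([.0943,.9955]);print("nominal tip",c+.01*ex+.105*ey)
for i,dz in((1,-.003),(4,-.003)):
    o,v=ray(W[i],k[i]);y=(c+.01*ex+.105*ey)[1];q=o+v*(y-o[1])/v[1];print("z from nominal y",i,q-[0,0,dz])
E
```

```text
front [0.5456576 0.3052641 0.041    ] rear [0.44042096 0.29301594 0.041     ] yaw 6.674065925577384
origin from rear [0.50994659 0.30115142]
glass ellipse ((253.87548828125, 100.97859191894531), (45.75459671020508, 48.373111724853516), 176.5992889404297) 133
lens [0.58760932 0.3105048  0.033     ] origin from lens [0.50815145 0.3012071 ]
1 (np.float64(232.52), np.float64(273.5)) [(274, np.int64(231), np.int64(232)), (275, np.int64(231), np.int64(235)), (276, np.int64(230), np.int64(235)), (277, np.int64(230), np.int64(235)), (278, np.int64(230), np.int64(235))]
4 (np.float64(245.88888888888889), np.float64(243.5)) [(244, np.int64(243), np.int64(249)), (245, np.int64(242), np.int64(249)), (246, np.int64(243), np.int64(249)), (247, np.int64(243), np.int64(249)), (248, np.int64(243), np.int64(249))]
tip 5,4 [ 0.58787572 -0.02665394  0.19229656] 5,1 [ 0.58730275 -0.03048555  0.182191  ]
nominal tip [0.6093565 0.0045845]
z from nominal y 1 [0.61050003 0.0045845  0.12255942]
z from nominal y 4 [0.60955669 0.0045845  0.12420313]
```

```bash
python3 - <<'E'
from h import *
W={i:dict(np.load(f"w{i}.npz")) for i in(1,4,5,6)}
k={1:(232.5,274),4:(246,243.5),5:(220+296.5/4-.5,45+114.5/4-.5)}
def tr(prs):
    A=np.zeros((3,3));b=np.zeros(3)
    for i,dz in prs:
        o,v=ray(W[i],k[i]);o=o-np.array([0,0,dz]);P=np.eye(3)-np.outer(v,v);A+=P;b+=P@o
    return np.linalg.solve(A,b)
print("tip 5,4",tr([(5,.003),(4,-.003)]),"5,1",tr([(5,.003),(1,-.003)]))
a=cam("scene");b=cam("side")
c2=[cv2.resize(b["img"][150:190,235:275,::-1],(400,400),interpolation=2),cv2.resize(a["img"][180:220,250:290,::-1],(400,400),interpolation=2)]
cv2.imwrite("pics/p7.png",np.hstack(c2))
T=np.array([.6093,.0046,.0])
for z in(.115,.12,.125,.13):print(z,proj(b,T+[0,0,z]),proj(a,T+[0,0,z]))
row((.509,.3012,.15),6.6);row((.509,.3012,.087),6.6)
E
```

```text
tip 5,4 [0.61003791 0.00631698 0.12103258] 5,1 [0.61050429 0.00627982 0.12126614]
0.115 [[261.13343   173.1800588]] [[259.48233994 195.95434688]]
0.12 [[261.11422793 171.40382543]] [[259.50782542 194.99380263]]
0.125 [[261.09492785 169.61806492]] [[259.53351949 194.02545881]]
0.13 [[261.07552893 167.82269206]] [[259.55942475 193.04921919]]
(0.509, 0.3012, 0.15) 6.6 -> [0.2, -0.26, 11.07] [-0.0001, -0.0001, -0.0036]
(0.509, 0.3012, 0.087) 6.6 -> [0.2, -0.25, 17.37] [-0.0001, -0.0001, -0.0036]
```

View pics/p7.png

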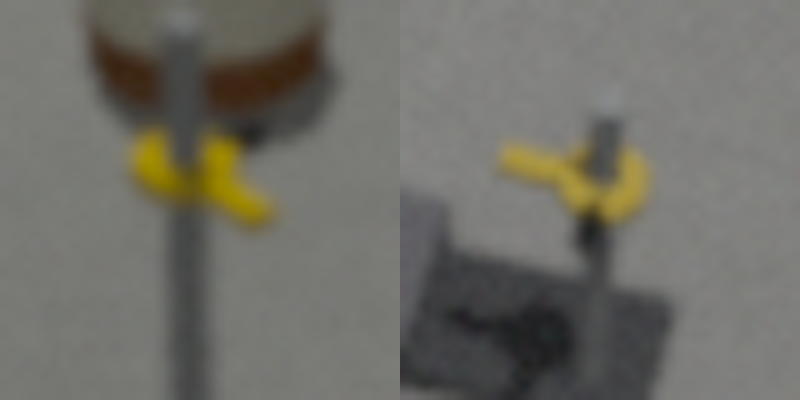

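The side view puts the tip at (261.3,170.8), so z ≈ 0.1215. The scene view gives ≈ 0.1185 and the wrist 0.121–0.124; I take 0.1215. I'll descend partway over the handle.

step_arm:
  commands:
    - [0,0.2,-0.26,5,0,0,0]
    - [0,0.2,-0.26,9,0,0,0]
    - [0,0.2,-0.26,11,0,0,0]
    - [0,0.2,-0.26,11,0,0,0]
    - [0,0.2,-0.26,11,0,0,0]

```text
t: 18.85
eef_pos: [0.5094, 0.3019, 0.1517]
tool_rot: [[0.994, 0.113, 0.001], [0.113, -0.994, 0.001], [0.001, -0.001, -1.0]]
force: [-0.4, 0.2, 0.2]
opening: 0.999
```

```bash
python3 - <<'E'
from h import *
w=cam("wrist");np.savez("w7.npz",**w);w6=dict(np.load("w6.npz"))
def glass(w):
    h=cv2.cvtColor(w["img"],cv2.COLOR_RGB2HSV).astype(int);m=((abs(h[:,:,0]-100)<14)&(h[:,:,1]>22)&(h[:,:,2]>60)).astype(np.uint8)
    m=cv2.morphologyEx(m,cv2.MORPH_OPEN,np.ones((3,3),np.uint8));m[300:]=0
    n,l,s,c=cv2.connectedComponentsWithStats(m);i=1+s[1:,4].argmax()
    return cv2.fitEllipse(max(cv2.findContours((l==i).astype(np.uint8),0,1)[0],key=cv2.contourArea))
g7=glass(w);print(g7)
# handle centre columns
h=w["img"].max(2)
for v in range(170,260,15):
    x=np.nonzero(h[v,200:310]<45)[0]+200;print(v,x.min() if len(x) else None,x.max() if len(x) else None,len(x))
print("lens tri",tri((w,g7[0]),(w6,(253.9,101))),onz(w,g7[0],.033))
for x in(-.05,0,.04):
    y=np.radians(6.6);p=np.array([.509+x*np.cos(y),.3012+x*np.sin(y),.041]);print(proj(w,p))
save(w,"p8.png",1)
E
```

```text
((257.67071533203125, 103.48983001708984), (72.66881561279297, 76.56941986083984), 1.6606628894805908)
170 249 267 19
185 250 267 18
200 250 266 17
215 250 266 17
230 250 266 17
245 250 266 17
lens tri (array([0.58783957, 0.31057767, 0.01529311]), np.float64(0.0001814345070151079)) [0.58802646 0.31057226 0.033     ]
[[258.01965658 274.81374638]]
[[258.03486534 217.0211089 ]]
[[258.04973561 163.8121811 ]]
```

View pics/p8.png

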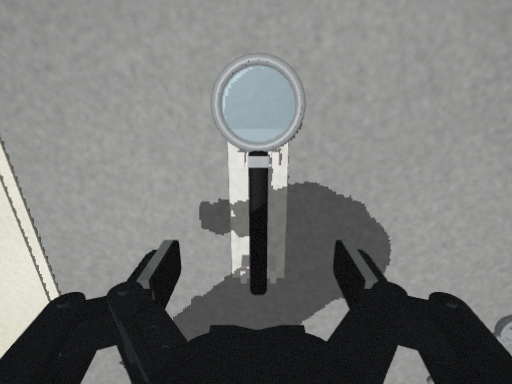

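The handle is centred at column 258 between the fingers, and the lens circle's scale gives a height of ≈35 mm. I'll descend, grip and lift slightly.

step_arm:
  commands:
    - [0,0,0,3,0,0,0]
    - [0,0,0,5,0,0,0]
    - [0,0,0,6.4,0,0,0]
    - [0,0,0,6.4,0,0,0]
    - [0,0,0,6.4,0,0,0]
    - [0.5,0,0,6.4,0,0,0]
    - [1,0,0,6.4,0,0,0]
    - [1,0,0,6.4,0,0,0]
    - [1,0,0,6.4,0,0,0]
    - [1,0,0,6.4,0,0,0]
    - [1,0,0,6.4,0,0,0]
    - [1,0,0,6.4,0,0,0]
  grip_force: 60

```text
t: 20.4
eef_pos: [0.5089, 0.3017, 0.0868]
tool_rot: [[0.993, 0.114, 0.0], [0.114, -0.993, 0.0], [0.0, -0.0, -1.0]]
force: [-2.4, -0.7, 4.4]
opening: 0.155
```

step_arm:
  commands:
    - [1,0,0,-1,0,0,0]
    - [1,0,0,-2.5,0,0,0]
    - [1,0,0,-6,0,0,0]
    - [1,0,0,-12,0,0,0]
    - [1,0,0,-17,0,0,0]
    - [1,0,0,-17,0,0,0]
    - [1,0,0,-17,0,0,0]

```text
t: 21.28
eef_pos: [0.5084, 0.3014, 0.257]
tool_rot: [[0.994, 0.114, 0.0], [0.114, -0.994, 0.001], [0.0, -0.001, -1.0]]
force: [0.3, -0.1, -2.3]
opening: 0.154
```

```bash
cat >> h.py <<'E'
def glass(w):
    h=cv2.cvtColor(w["img"],cv2.COLOR_RGB2HSV).astype(int);m=((abs(h[:,:,0]-100)<14)&(h[:,:,1]>22)&(h[:,:,2]>60)).astype(np.uint8)
    m=cv2.morphologyEx(m,cv2.MORPH_OPEN,np.ones((3,3),np.uint8));m[300:]=0
    n,l,s,c=cv2.connectedComponentsWithStats(m);i=1+s[1:,4].argmax()
    return cv2.fitEllipse(max(cv2.findContours((l==i).astype(np.uint8),0,1)[0],key=cv2.contourArea))
E
python3 - <<'E'
from h import *
s=robot.observe();w=cam("wrist");save(w,"p9.png",1);g=glass(w);print(s["t"],s["eef_pos"],s["opening"],g)
T=s["tool_rot"];p=onz(w,g[0],s["eef_pos"][2]-.054);print("lens in tool",T.T@(p-s["eef_pos"]))
E
```

```text
21.275 [0.50841217 0.30140176 0.25702964] 0.15353071403166174 ((257.5643310546875, 98.3930892944336), (110.99005889892578, 114.91181182861328), 148.36553955078125)
lens in tool [8.12575476e-02 7.36679005e-05 5.40135823e-02]
```

View pics/p9.png

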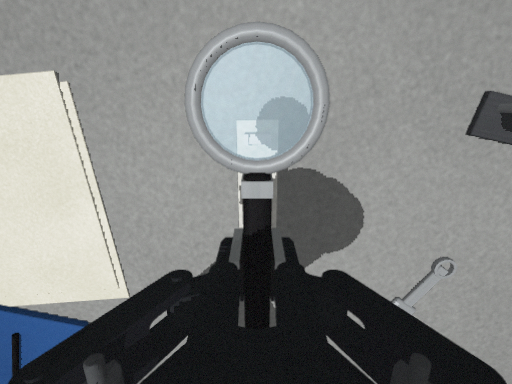

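The loupe is held level, with the lens centred at (257.6,98.4) and in-tool at (81,0,54) mm. I'll carry it high, past the post, to above the red cap.

step_arm:
  commands:
    - [1,-0.2,2,0,0,0,0.01]
    - [1,-0.7,6,0,0,0,0.03]
    - [1,-1.2,10,0,0,0,0.05]
    - [1,-1.7,14,0,0,0,0.07]
    - [1,-2.2,18,0,0,0,0.09]
    - [1,-2.7,22,0,0,0,0.11]
    - [1,-3.2,26,0,0,0,0.13]
    - [1,-3.7,30,0,0,0,0.15]
    - [1,-4.2,34,0,0,0,0.17]
    - [1,-4.7,38,0,0,0,0.19]
    - [1,-5.2,42,0,0,0,0.205]
    - [1,-5.44,44,0,0,0,0.209]
    - [1,-5.44,44,0,0,0,0.209]
    - [1,-5.44,44,0,0,0,0.209]
    - [1,-5.44,44,0,0,0,0.209]

```text
t: 23.2
eef_pos: [0.5047, -0.1412, 0.2564]
tool_rot: [[0.996, -0.094, -0.0], [-0.094, -0.996, 0.0], [-0.0, 0.0, -1.0]]
force: [0.4, 0.2, 0.2]
opening: 0.148
```

```bash
python3 - <<'E'
from h import *
s=robot.observe();w=cam("wrist");a=cam("scene");b=cam("side");np.savez("w10.npz",**w)
T=s["tool_rot"];g=glass(w);print(s["t"],s["eef_pos"],s["opening"],T.round(4).tolist(),g)
print([ (k,blobs(w,k,15)) for k in("red","blue","yellow")])
for k in("red",):print(blobs(a,k),blobs(b,k))
for x in blobs(w,"red",15):print(onz(w,x[0],.081))
row((.5045,-.1412,.1755),-5.4)
E
```

```text
23.2 [ 0.5047442  -0.14119188  0.25641139] 0.14779441849277322 [[0.9956, -0.094, -0.0004], [-0.094, -0.9956, 0.0], [-0.0004, 0.0, -1.0]] ((257.68682861328125, 100.4877700805664), (109.03430938720703, 118.9529800415039), 179.9102783203125)
[('red', []), ('blue', [([141.1, 101.5], [128, 90, 27, 24, 504])]), ('yellow', [([14.6, 85.9], [0, 68, 40, 35, 683])])]
[([211.5, 189.3], [209, 187, 5, 5, 14]), ([507.4, 293.6], [502, 286, 10, 18, 120])] [([169.9, 65.0], [164, 59, 12, 13, 121]), ([302.4, 221.3], [300, 218, 6, 7, 34])]
(0.5045, -0.1412, 0.1755) -5.4 -> [-0.04, 0.02, 8.11] [-0.0001, -0.0, 0.0005]
```

```bash
python3 - <<'E'
from h import *
w=dict(np.load("w10.npz"));s=robot.observe()
h=cv2.cvtColor(w["img"],cv2.COLOR_RGB2HSV).astype(int)
m=(((h[:,:,0]<12)|(h[:,:,0]>165))&(h[:,:,1]>60)).astype(np.uint8);m[:30]=0;m[190:]=0;m[:,:190]=0;m[:,330:]=0
n,l,st,c=cv2.connectedComponentsWithStats(m);i=1+st[1:,4].argmax();print(st[i],c[i])
print("red cap",onz(w,c[i],.081),"blue",onz(w,(141.1,101.5),.081))
# lens outer rim centre expected
T=s["tool_rot"];L=s["eef_pos"]+T@[.080,0,.054];print("lens nominal",L,proj(w,L))
print("glass",onz(w,glass(w)[0],L[2]))
E
```

```text
Traceback (most recent call last):
ValueError: attempt to get argmax of an empty sequence
```

```bash
python3 - <<'E'
from h import *
w=dict(np.load("w10.npz"));s=robot.observe()
im=w["img"].astype(int);d=im[:,:,0]-im[:,:,2]
print("pred cap",proj(w,(.5846,-.1488,.081)))
sub=d[40:165:6,196:320:6];print(sub)
L=s["eef_pos"]+s["tool_rot"]@[.080,0,.054];print("lens nominal",L,proj(w,L),"glass",onz(w,glass(w)[0],L[2]),"blue",onz(w,(141.1,101.5),.081))
E
```

```text
pred cap [[256.90577379 101.66275306]]
[[  0   3   2  -7  -7  -7  -5  -6  -4  -6  -6  -4  -6  -5  -6  -7  -8  -7
   -3  -2   2]
 [  0   2  -4  -5  -4  -6  -6 -27 -20 -19 -20 -20 -25 -30  -6  -4  -5  -8
   -6  -1   0]
 [  0  -8  -8  -4  -6 -29 -18 -21 -18 -18 -20 -21 -22 -21 -22 -28  -5  -7
   -7  -6   2]
 [ -8  -7  -4  -4 -30 -18 -20 -21 -17 -20 -21 -19 -23 -22 -25 -23 -28  -6
   -6  -8  -7]
 [ -6  -6  -4 -30 -17 -20 -18 -21 -17 -20 -22 -20 -21 -22 -22 -20 -23 -30
   -5  -7  -5]
 [ -5  -5  -4 -18 -19 -21 -20 -19 -19 -19 -21 -18 -23 -16 -22 -23 -24 -22
  -29  -7  -7]
 [ -6  -5 -34 -25 -28 -26 -28 -27 -27 -27 -24 -26 -28 -28 -30 -23 -22 -23
  -24  -4  -8]
 [ -7  -5 -27 -28 -27 -27 -27 -25 -26 -28 -24 -24 -26 -29 -28 -22 -26 -24
  -23 -17  -7]
 [ -4 -20 -30 -33 -22 -23 -24 -21 -24 -31 -29 -32 -26 -28 -31 -28 -22 -22
  -23 -31  -6]
 [ -7 -28 -24 -24 -28 -23 -25 -23 -31  35  13  11 -30 -30 -29 -27 -28 -28
  -25 -29  -7]
 [ -7 -28  -7 -25 -24 -25 -26 -25  14  11  11  12 -28 -30 -30 -28 -28 -30
  -27 -30  -5]
 [ -6 -31  -8 -25 -25 -29 -23 -24 -26   9   9  11 -30 -33 -30 -29 -28 -27
  -30 -2
[... 276 characters left out ...]
 -5  -7 -21 -18 -22 -22 -22 -20 -22 -20 -24 -28 -29 -29 -28 -28 -28 -28
  -29  -6  -6]
 [ -5  -8  -6 -31 -22 -20 -20 -19 -23 -20 -20 -21 -27 -29 -28 -29 -29 -27
   -8  -3  -5]
 [  4  -7  -5  -6 -27 -23 -20 -22 -20 -19 -22 -22 -25 -29 -29 -29 -25  -8
   -9  -7  -2]
 [  0  -2  -7  -6  -7 -28 -21 -22 -22 -23 -22 -21 -22 -24 -28 -27  -8  -8
   -6  -6   0]
 [  0   2  -1  -7  -6  -6 -16 -28 -23 -22 -22 -25 -23 -26 -23  -3  -7  -5
   -4   4   2]
 [  1   2   1  -2  -5  -7  -7  -6  -6  -8 -18 -11  -7  -7  -7  -6  -7  -6
    0  -1   0]]
lens nominal [ 0.58460225 -0.14857946  0.20261256] [[256.88583295 100.75735931]] glass [ 0.58468083 -0.14894001  0.20261256] blue [ 0.59408267 -0.04831058  0.081     ]
```

Lens, cap and blue vial all agree to within about 1 mm. I'll lower straight down.

step_arm:
  commands:
    - [1,0,0,1,0,0,0]
    - [1,0,0,2.5,0,0,0]
    - [1,0,0,4,0,0,0]
    - [1,0,0,5.5,0,0,0]
    - [1,0,0,6.8,0,0,0]
    - [1,0,0,7.7,0,0,0]
    - [1,0,0,8.1,0,0,0]
    - [1,0,0,8.1,0,0,0]
    - [1,0,0,8.1,0,0,0]
    - [1,0,0,8.1,0,0,0]
    - [1,0,0,8.1,0,0,0]

```text
t: 24.72
eef_pos: [0.505, -0.1417, 0.1759]
tool_rot: [[0.996, -0.095, 0.001], [-0.095, -0.996, 0.0], [0.001, -0.0, -1.0]]
force: [-0.6, -0.1, -0.6]
opening: 0.156
```

```bash
cat > chk.py <<'E'
from h import *
s=robot.observe();w=cam("wrist");a=cam("scene");b=cam("side")
T=s["tool_rot"];print(s["t"],s["eef_pos"],T[:,2].round(4),"v",np.abs(s["joint_velocities"]).max(),s["force"],s["opening"])
L=s["eef_pos"]+T@[.080,0,.054];g=glass(w);print("lens nominal",L,proj(w,L),"glass",g,onz(w,g[0],L[2]))
d=w["img"][:,:,0].astype(int)-w["img"][:,:,2];m=(d>0).astype(np.uint8)
q=np.zeros_like(m);x,y=int(g[0][0]),int(g[0][1]);q[y-40:y+40,x-40:x+40]=m[y-40:y+40,x-40:x+40]
n,l,st,c=cv2.connectedComponentsWithStats(q)
for i in range(1,n):
    if st[i,4]>30:print("cap",st[i],c[i],onz(w,c[i],.081),"pred",proj(w,(.5846,-.1488,.081)))
# lens outline in side/scene views vs. prediction
for c_,nm in((a,"scene"),(b,"side")):
    try: gg=None
    except: pass
    print(nm,"lens pred px",proj(c_,L).round(1),"yellow",[(k[0],k[1]) for k in blobs(c_,"yellow")])
np.savez("fin.npz",a=a["img"],b=b["img"])
E
python3 chk.py
```

```text
24.725 [ 0.50501812 -0.14170543  0.17591585] [ 6.e-04  0.e+00 -1.e+00] v 0.0021198049006966755 [-0.55054154 -0.09843546 -0.57921125] 0.15606008190555506
lens nominal [ 0.58469244 -0.14927749  0.12196526] [[257.22296002 101.2879427 ]] glass ((257.0079040527344, 98.88031768798828), (111.79500579833984, 114.78276062011719), 154.12777709960938) [ 0.58569801 -0.14927741  0.12196526]
cap [237  84  35  36 954] [254.22641509 101.32809224] [ 0.58505088 -0.14766021  0.081     ] pred [[256.23479846 101.94229387]]
scene lens pred px [[209.3 180. ]] yellow [([267.7, 198.0], [261, 195, 13, 7, 32])]
side lens pred px [[303.8 204.6]] yellow [([250.5, 166.5], [248, 163, 6, 7, 23])]
```

step_arm:
  commands:
    - [1,0,-0.1,0,0,0,0]
    - [1,0,-0.1,0,0,0,0]
    - [1,0,-0.1,0,0,0,0]
    - [1,0,-0.1,0,0,0,0]

```text
t: 25.38
eef_pos: [0.505, -0.1407, 0.1756]
tool_rot: [[0.996, -0.095, -0.0], [-0.095, -0.996, -0.0], [-0.0, 0.0, -1.0]]
force: [-0.3, 0.2, -1.3]
opening: 0.153
```

```bash
python3 chk.py; python3 - <<'E'
from h import *
a=cam("scene");b=cam("side");s=robot.observe();L=s["eef_pos"]+s["tool_rot"]@[.080,0,.054]
res=[]
for c,n in((a,"scene"),(b,"side")):
    h=cv2.cvtColor(c["img"],cv2.COLOR_RGB2HSV).astype(int);m=((abs(h[:,:,0]-100)<16)&(h[:,:,1]>22)&(h[:,:,2]>60)).astype(np.uint8)
    p=proj(c,L)[0].astype(int);q=np.zeros_like(m);q[p[1]-25:p[1]+25,p[0]-25:p[0]+25]=m[p[1]-25:p[1]+25,p[0]-25:p[0]+25]
    k,l,st,ce=cv2.connectedComponentsWithStats(q);i=1+st[1:,4].argmax();print(n,st[i],ce[i],proj(c,L))
    ph=np.linspace(0,6.28,60);e=proj(c,L+.026*np.c_[np.cos(ph),np.sin(ph),0*ph]);print(" pred bbox",e.min(0),e.max(0))
    res.append((c,st[i][:2]+(st[i][2:4]-1)/2))
print("lens tri",tri(*res))
E
```

```text
25.375 [ 0.50501519 -0.14069322  0.17560146] [-0. -0. -1.] v 0.002002403970763179 [-0.34444086  0.15539764 -1.2986904 ] 0.15288979816185624
lens nominal [ 0.58465525 -0.14826377  0.12160008] [[257.22303499 101.28868057]] glass ((257.07147216796875, 98.85748291015625), (111.69001770019531, 114.79460144042969), 154.3769989013672) [ 0.5856679  -0.1482923   0.12160008]
cap [239  83  35  37 958] [255.83611691 101.07202505] [ 0.58503791 -0.1476027   0.081     ] pred [[257.9441639  101.65495191]]
scene lens pred px [[209.7 180.1]] yellow [([267.7, 198.0], [261, 195, 13, 7, 32])]
side lens pred px [[303.4 204.6]] yellow [([250.5, 166.4], [249, 163, 5, 7, 21])]
scene [202 173  16  13 160] [209.56875 179.2    ] [[209.70206443 180.10516578]]
 pred bbox [200.82637516 173.04687787] [218.55994101 187.3621049 ]
side [294 198  21  14 203] [304.63546798 204.18226601] [[303.4434395  204.58260585]]
 pred bbox [291.04855173 197.06100317] [315.89382589 212.42545143]
lens tri (array([ 0.58303995, -0.14991068,  0.12390263]), np.float64(0.0009223319527330168))
```

```bash
python3 -c "
from plant import robot
print(robot.sign_off())"
```

```text
the job is handed in; nothing more can be done
None
```

The job is handed in after about 25 s of robot time: both vials are in the carrier and the loupe is held over the red cap.

- **Vials:** Red is in well0 and blue is in well2. Each was lowered until it touched the well floor at the expected height (6.6 N and 11.5 N), then released. The side view showed red level with the white vial. From above, blue sits on its well centre to within about 1 mm.
- **Loupe position:** It was picked up by the handle and carried above the post. The last check gave zero measured tilt and joint speeds near zero. The lens centre was about 1 mm from the red cap's centre.
- **Lens height:** The lens is at 121.6 mm by the arm's own position, against my pointer estimate of 121.5 mm.
- **Disagreements:**
  - The pointer readings spread over 118.5–124 mm between views.
  - A coarse check from the two fixed cameras put the lens at 123.9 mm.
  - The same check put the lens about 3 mm from the red cap, which is within those cameras' pixel limits.
- **Pointer and other objects:** The pointer's image position was unchanged at the end. No contact with the bottle, jar, spanner or white vial was seen, but I did not re-measure them at the end.

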